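# Wedge the rocking block heater

## Robot

A 6-joint arm with a two-finger parallel gripper is mounted at the origin on the work surface. World frame = base frame: x ahead of the robot, y to its left, z up, the work surface at z = 0. Lengths are in m, angles in degrees, forces in N, time in s.
With the tool pointing down it reaches from about 0.375 to 0.925 m from the base axis. Payload 5.7 kg.
Tool frame: the origin (TCP) lies at the very end of the fingers, on their centre line; the grasp point (between the pads) lies 19 mm behind it; x points along the fingers, y is the direction in which the jaws open and shut, and the axes are right-handed (so a half turn about x gives the same grasp; the last joint's range is limited). The gripper opens to 85 mm and grips with 20 to 120 N. Pads are 22 mm wide; open, the fingers measure 114 mm over their backs; the gripper's body (76 mm by 85 mm) begins 54 mm behind the grasp point. The pads swing forward as they close: fully open they stand 13 mm farther back than shut.
Start: joints at [-71.511, 20.558, 86.54, -0, 72.909, -6.595], TCP at [0.254, -0.543, 0.231] pointing down, gripper open.
Joint ranges: [-170.27, 170.27], [-57.76, 135], [12.27, 136.19], [-55.21, 235.2], [11.17, 155.16], [-170.74, 170.74]. Speed limits (degrees/s): [136.94, 136.94, 180, 180, 180, 180].

## Interface

Orientations are given as [roll, pitch, yaw] about the fixed x, y, z axes, in that order (R = Rz(yaw) Ry(pitch) Rx(roll)).
In Python, from rig import bot, imaging, finder gives the robot as it stands. The module is installed in compiled form; this text tells all that it offers.
- The arm moves only by the tool apply_moves, never from a script. Its argument "targets" is a list of rows, each a list of 7 numbers: the shift along the tool's x, y, z each as a share of 25 mm, from -1 to 1, then the turn, a rotation vector about the tool's x, y, z each as a share of 5 degrees, from -1 to 1, then the opening, from -1 (shut) to 1 (fully open), so that 0 is half open. A call has 1 to 8 rows; each row shifts and turns the pose as measured when the row begins, along the tool's axes as they then stand; what a row does not reach is not made up. A row lasts 1/10 s, in which the tool goes at most 50 mm and 8.59 degrees, less where a joint would pass 70% of its speed; a pose out of reach is approached as far as the arm can. A call with a number of a shift or a turn outside -1 to 1 is refused whole. A call with a gripper value outside its range is refused whole. The fingers move at their own pace and stop on an object; the grip force is fixed at half the most. Time passes only in rows, so rows that do not move let the fingers close. It gives the time, the measured TCP pose, the force and the opening at its end, in the units of the state.
- bot.get_obs(): the state, without advancing time (a new reading comes with each control period).
- imaging.read_camera(name): name is "side" or "top"; returns (picture, depth): 480x640x3 uint8, red, green, blue; 480x640 float32, m along the optical axis (not along the pixel's ray), 0 where there is no reading.
- imaging.calibration(name): a dict with "fov_y" (degrees; the focal length in pixels is half the picture's height over the tangent of half this angle, whatever the lens; pixels are square), "cx", "cy" (the principal point, pixels), "world_from_camera" (4x4, takes a point from camera to world coordinates). Camera axes: x right, y up, looking along -z (the intrinsics and any distortion apply to the point x, -y, -z); pixel columns grow to the right and rows downward; lengths in m; the calibration is good to about 2 mm. A picture is of the moment at which its call begins. calibration takes no time and is no camera call.
- bot.sign_off(): hands the job in, once; it reports no verdict.
Trained networks look in the newest picture that a camera, given by its name, has taken for a name from the list of things; names that differ only in an ending like _2 or _b are one class to them, and where a whole thing is asked for, a point or a joint stands for the part that bears it (a point fixed in the world has none). Each returns a list of dicts, best first, with "conf" (0 to 1); they miss things now and then, are a little off and sometimes report something else, mostly with a low value. They report only what shows in the picture. A call takes as long as a camera call. They do not tell look-alikes from the thing itself.
- finder.search_frame(camera, target): "centre" ([column, row] as shares, 0 to 1, of the picture: columns of its width, rows of its height, amid what is visible of it).
- finder.trace(camera, target): "pixels" (480x640 bool, what is visible of it) and "centre" ([column, row] as shares, 0 to 1, of the picture: columns of its width, rows of its height, amid what is visible of it).
- finder.spot_point(camera, target): "centre" ([column, row] as shares, 0 to 1, of the picture: columns of its width, rows of its height: a listed point, or the origin of a listed thing).
The state is a dict: "time_s": time; "joints": joint angles; "qvel": joint speeds; "effort": joint torques, N m; "tool_pos": TCP position; "tool_rot": TCP orientation; "force": force on the tool from outside, world axes, zero at the start; "wrist_torque": the same for the moment, N m; "opening": finger opening in m.
Only numpy, scipy, OpenCV 4.12 (cv2) and the standard library are available. Lean on these libraries where they do the work, as an engineer would, in place of code of your own. Each camera call takes 0.05 s, during which the arm holds its last target.

## Task

The block heater rocks on the bench because the foot under its rear left corner (the one without a rubber pad) is short. Using only the fingertips and without picking anything up, push the orange wedge, thin end first, under that foot until it is snug and the heater still sits level; then press down from above on the top of the heater at that same corner to check that it no longer rocks. Leave the heater standing where it is, do not disturb the other things on the bench, and finish with the hand clear of everything.

Things in the scene. Friction and masses are not known exactly. Their poses are not given: they have to be found in the camera images.
- heater: White dry block heater, 200 (x) by 150 mm (y), 3 kg, loose on the bench, level on three of its four feet. Origin at bench height under its middle, z up; -x is the front (key panel), +x the rear (vents, red switch), +y its left side. Chassis underside 12 mm above the bench, left edge at y = 75 mm. Flat white top 84 mm up; a metal block with tubes stands up to 103 mm within x -40..64, |y| < 41 mm.
- bare_foot: The heater's short foot: bare brass stud, 9 mm radius, under the rear left corner, 18 mm in from the rear and left edges (x 82, y 57 mm of the heater). Origin at the centre of its underside, 6 mm above the bench while the heater is level: the gap to fill. The other three feet (x and y +-82, +-57 mm, 9 mm radius) have black rubber pads that reach the bench.
- corner (a point): Point on the heater's flat top, 84 mm above the bench, right over the short foot, where to press. Flat top for 18 mm on towards the rear and the left edge, and 14 mm to the raised metal block's collar. Unwedged, 2 to 3 N here rocks the heater down by 3 to 4 degrees.
- wedge: Orange plastic wedge, loose, 50 g, 120 mm long (x), 40 mm wide (y). Origin at the centre of its flat underside, +x to the thin end: 1.5 mm high there (x = 60 mm), rising evenly to 14 mm at the upright thick end (x = -60 mm). It starts flat, on the left of the heater, thin end roughly towards it. It slides with under 1 N; under the foot resistance climbs: 4 to 9 N is snug, much more lifts or shifts the heater.
- thin_end (a point): Middle of the wedge's thin edge, at bench height. When the wedge just touches the short foot this edge has gone about 34 mm beyond the foot's centre, out of sight under the heater; snug is 3 to 6 mm further.
- thick_end (a point): Middle of the wedge's upright thick end face, 7 mm above the bench.
- bottle: White reagent bottle, 62 mm across, 115 mm tall, standing loose; origin under its middle. Leave alone.
- tube_rack: White rack 130 by 100 mm, 40 mm high, with orange-capped tubes up to 124 mm and a blue-capped pen up to 143 mm; loose; origin under its middle. Leave alone.
- tip_box_low: Pipette tip box, 84 by 120 mm, 65 mm high, yellow tips under a clear lid; loose; origin under its middle. Leave alone.
- tip_box_tall: Pipette tip box, 84 by 120 mm, 90 mm high, blue tips under a clear lid; loose; origin under its middle. Leave alone.
- cold_rack: White 96-well cooling rack, 86 by 128 mm, 38 mm high, loose on the heater's right; origin under its middle. Leave alone.
- timer: Small white bench timer, 62 by 66 mm, 18 mm high, lying loose; origin under its middle. Leave alone.
- marker: Marker pen with a blue cap, 125 mm long (its x), 12 mm thick, lying loose; origin under its middle. Leave alone.
Not all that is in view belongs to the job. What is shaped like the heater but brown is not meant.

How it is judged (in metres and radians):
On the way, in this order (a step that is already met when the one before it is completed fails the run):
1. the wedge is snug under the short foot (contact force between wedge and bare_foot above 0.5 N and y of bare_foot in the frame of wedge between -0.015 and 0.015 m), for 0.2 s.
2. the heater is pressed down at the corner over the short foot with more than 3 N and does not rock (tilt under 0.7 degrees) (contact force between the fingers and heater above 3 N and horizontal distance between the grasp point and corner below 0.045 m and height (world z) of the grasp point above 0.075 m and contact force between wedge and bare_foot above 2 N and angle between heater's own z axis and vertical below 0.012 rad), for 0.2 s.
At the end, for the whole second after the job is handed in: The wedge lies flat on the bench and bears against the underside of the short foot (more than 0.4 N), with the foot within 15 mm of the wedge's centre line; the heater is level within 0.7 degrees, within 15 mm of where it stood (its corner within 18 mm), and everything is at rest (contact force between wedge and bare_foot above 0.4 N and y of bare_foot in the frame of wedge between -0.015 and 0.015 m and angle between heater's own z axis and vertical below 0.012 rad and distance of heater from where it was at the start of the episode below 0.015 m and distance of corner from where it was at the start of the episode below 0.018 m and angle between wedge's own z axis and vertical below 0.06 rad and height (world z) of wedge below 0.004 m and linear speed of each of wedge, heater below 0.01 m/s); the robot touches nothing.
It fails at once if the wedge is lifted off the bench (more than 15 mm) or tipped (more than 20 degrees) (height (world z) of wedge above 0.015 m or angle between wedge's own z axis and vertical above 0.35 rad).
It fails at once if the heater is lifted, tipped by more than 6 degrees or shoved by more than 25 mm (height (world z) of heater above 0.01 m or angle between heater's own z axis and vertical above 0.105 rad or distance of heater from where it was at the start of the episode above 0.025 m).
It fails at once if another thing on the bench is moved by more than 20 mm (distance of any of bottle, tube_rack, tip_box_low, tip_box_tall, cold_rack, timer, marker from where it was at the start of the episode above 0.02 m).
It also fails if it takes over 58 s, if anything falls off the work surface, if the arm or the gripper's body presses on something with over 40 N, if the wrist force passes 120 N, or if a joint passes its speed limit or range.

## Working session

There is one attempt and no reset: what is moved stays moved. The work goes in short steps, Python scripts to look and compute and a tool call to move; the robot and the scene stay as the last step left them, time stands still between calls to the robot, and variables do not carry over. Pictures are saved under pics/ and viewed, and the job is handed in when it is done.

Besides the shell and the picture viewer there is one more tool, called after "Emit:" as a command line: name --pt "numbers of a row" for each row, then --argument value for the rest. apply_moves: Moves the arm, as the interface text tells. Its arguments: {"type":"object","properties":{"targets":{"type":"array"}},"required":["targets"]}

```bash
mkdir -p pics; cat > h.py <<'E'
import numpy as np, cv2
from rig import bot, imaging, finder
def cal(n):
    c=imaging.calibration(n); f=240/np.tan(np.radians(c['fov_y']/2)); return c,f
def px2w(n,u,v,depth=None,z=None):
    c,f=cal(n); T=np.array(c['world_from_camera'])
    d=np.array([(u-c['cx'])/f,-(v-c['cy'])/f,-1.0])
    if depth is None:
        r=T[:3,:3]@d; depth=(z-T[2,3])/r[2]
    return T[:3,:3]@(d*depth)+T[:3,3]
def w2px(n,p):
    c,f=cal(n); T=np.array(c['world_from_camera']); q=T[:3,:3].T@(np.array(p)-T[:3,3])
    return c['cx']+f*q[0]/-q[2], c['cy']-f*q[1]/-q[2]
def save(n,name):
    im,d=imaging.read_camera(n); cv2.imwrite('pics/'+name,im[:,:,::-1]); np.savez('pics/'+name+'.npz',im=im,d=d); return im,d
E
python3 - <<'E'
from h import *
for n in ['side','top']:
    im,d=save(n,n+'0.png'); print(n,imaging.calibration(n))
    for t in ['heater','wedge','corner','thin_end','thick_end','bare_foot']:
        print(t,[(round(r['conf'],2),np.round(np.array(r['centre'])*[640,480],1)) for r in finder.spot_point(n,t)][:3])
print(bot.get_obs())
E
```

```text
side {'fov_y': 49.243310858476654, 'cx': 322.6164308400627, 'cy': 239.49458276520016, 'world_from_camera': array([[-0.97365506,  0.14766195, -0.17375781,  0.29700806],
       [-0.2275956 , -0.6761098 ,  0.700768  ,  0.94390427],
       [-0.01400259,  0.72185282,  0.69190493,  0.97791988],
       [ 0.        ,  0.        ,  0.        ,  1.        ]])}
heater [(0.91, array([436.6, 184.6])), (0.86, array([388.2, 297.2]))]
wedge []
corner [(0.74, array([352.5, 260.2]))]
thin_end [(0.69, array([291.4, 250.6]))]
thick_end [(0.9, array([269.5, 274.4])), (0.19, array([291.2, 247.9]))]
bare_foot []
top {'fov_y': 43.10263874368514, 'cx': 317.93357755441207, 'cy': 232.85348603317902, 'world_from_camera': array([[ 0.01863566,  0.97995376, -0.19835154,  0.1975974 ],
       [-0.99977773,  0.01630813, -0.01336163,  0.0070193 ],
       [-0.00985904,  0.19855646,  0.98003986,  1.66488807],
       [ 0.        ,  0.        ,  0.        ,  1.        ]])}
heater [(0.72, array([375.7, 242.5])), (0.65, array([288.1, 299.7]))]
wedge [(0.92, array([306.7, 198.4]))]
corner [(0.61, array([294.3, 262.8])), (0.58, array([361.4, 205.9]))]
thin_end [(0.67, array([328.6, 204.8]))]
thick_end [(0.79, array([288.9, 192.7]))]
bare_foot [(0.33, array([232.7, 153.8]))]
{'time_s': 0.7, 'joints': array([-7.15102839e+01,  2.05557962e+01,  8.65369223e+01, -1.03445807e-03,
        7.29090093e+01, -6.59344030e+00]), 'qvel': array([ 0.05390791, -0.04217604,  0.05762188,  0.04293887, -0.0181723 ,
       -0.08871023]), 'effort': array([-1.00028617e-03, -5.27418816e+01, -2.78999305e+01, -5.30953948e-04,
        1.91410865e-03, -1.16009790e-05]), 'tool_pos': array([ 0.25435838, -0.54341302,  0.23130431]), 'tool_rot': array([-66.81147945,  89.99800933, 138.27198099]), 'force': array([0.10716412, 0.68003079, 0.23442372]), 'wrist_torque': array([ 0.009917  , -0.0037761 ,  0.00711815]), 'opening': 0.08501677898702176}
```

View pics/top0.png

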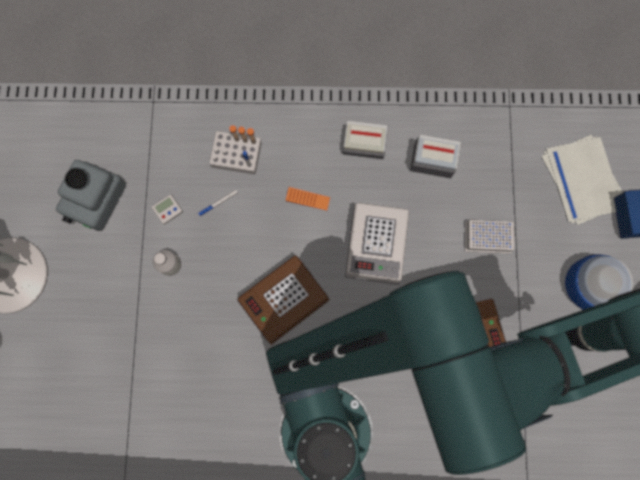

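View pics/side0.png

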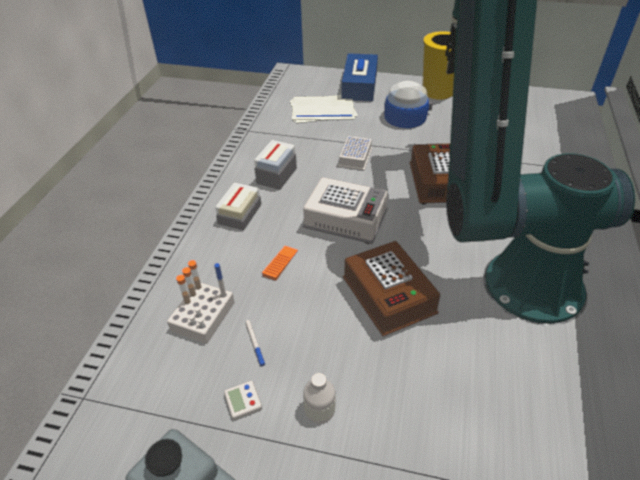

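The top view shows the white heater at about (378,242), with its key panel towards the robot and its short foot at the upper-left corner, near (358,207). The orange wedge is at (307,198), with its thin end to the right. Both brown heaters, at (283,298) and (490,320), are decoys. Next I'll measure poses from the masks.

```bash
cat > m.py <<'E'
from h import *
from scipy.optimize import minimize
from scipy.spatial import ConvexHull
def cornersH(p):
    x,y,a=p; out=[]
    for zz in (0.084,0.012):
        for sx,sy in [(1,1),(1,-1),(-1,-1),(-1,1)]:
            X,Y=sx*.1,sy*.075; out.append([x+X*np.cos(a)-Y*np.sin(a),y+X*np.sin(a)+Y*np.cos(a),zz])
    for X,Y in [(-.04,-.041),(-.04,.041),(.064,.041),(.064,-.041)]:
        out.append([x+X*np.cos(a)-Y*np.sin(a),y+X*np.sin(a)+Y*np.cos(a),.100])
    return np.array(out)
def cornersW(p):
    x,y,a=p; out=[]
    for X,Z in [(.06,0),(.06,.0015),(-.06,0),(-.06,.014)]:
        for Y in (.02,-.02): out.append([x+X*np.cos(a)-Y*np.sin(a),y+X*np.sin(a)+Y*np.cos(a),Z])
    return np.array(out)
def hullmask(n,P,s=4):
    q=np.array([w2px(n,c) for c in P]); q=(q+.5)
    h=cv2.convexHull((q*s).astype(np.float32)).astype(np.float32)
    m=np.zeros((480*s,640*s),np.uint8); cv2.fillPoly(m,[np.round(h*16).astype(np.int32)],1,shift=4)
    return cv2.resize(m.astype(np.float32),(640,480),interpolation=cv2.INTER_AREA)
def fit(masks,fn,p0):
    def cost(p): return sum(np.abs(hullmask(n,fn(p))-m).sum() for n,m in masks)
    S=np.array([p0,p0+np.array([.01,0,0]),p0+np.array([0,.01,0]),p0+np.array([0,0,.1])])
    r=minimize(cost,p0,method='Nelder-Mead',options=dict(initial_simplex=S,xatol=1e-4,fatol=.1))
    r=minimize(cost,r.x,method='Nelder-Mead',options=dict(initial_simplex=r.x+np.array([[0,0,0],[.004,0,0],[0,.004,0],[0,0,.04]]),xatol=1e-5,fatol=.05))
    return r.x,r.fun
E
python3 - <<'E'
from m import *
hm=[];wm=[]
H0={'top':(378,242),'side':(345,208)}
for n in ['side','top']:
    imaging.read_camera(n)
    for t,l in (('heater',hm),('wedge',wm)):
        for r in finder.trace(n,t):
            c=np.array(r['centre'])*[640,480]; m=r['pixels']; print(n,t,round(r['conf'],2),c.round(1),m.sum())
            if r['conf']>.4 and (t=='wedge' or np.hypot(*(c-H0[n]))<25): l.append((n,m.astype(np.float32)));break
        np.savez('pics/masks_'+n+t,m=l[-1][1] if l else 0)
ph0=np.append(px2w('top',378,242,z=.08)[:2],0.); pw0=np.append(px2w('top',307,198,z=.005)[:2],np.radians(-100))
print(ph0,pw0)
for k in ([0,1],[0],[1]):
    for nm,l,f,p in(('H',hm,cornersH,ph0),('W',wm,cornersW,pw0)):
        x,c=fit([l[i] for i in k if i<len(l)],f,p); print(k,nm,x[:2].round(4),np.degrees(x[2]).round(2),c)
for n in('top','side'):
  for t in('marker','bottle','tube_rack','tip_box_low','tip_box_tall','timer'):
    z=0
    print(n,t,[(round(r['conf'],2),px2w(n,*(np.array(r['centre'])*[640,480]),z=0)[:2].round(3)) for r in finder.spot_point(n,t)][:2])
E
```

```text
side heater 0.97 [345.4 207.4] 3973
side wedge 0.89 [282.1 261.1] 601
top heater 0.95 [488.5 318.7] 698
top heater 0.86 [283.4 301.2] 4430
top heater 0.65 [377.3 239.7] 4343
top wedge 0.76 [307.7 198.7] 631
[ 0.49628309 -0.13102588  0.        ] [ 0.63331307  0.06235383 -1.74532925]Traceback (most recent call last):
  File "<stdin>", line 15, in <module>
  File "m.py", line 26, in fit
    r=minimize(cost,r.x,method='Nelder-Mead',options=dict(initial_simplex=r.x+np.array([[0,0,0],[.004,0,0],[0,.004,0],[0,0,.04]]),xatol=1e-5,fatol=.05))
    res = _minimize_neldermead(fun, x0, args, callback, bounds=bounds,
                               **options)
    fxr = func(xr)
    fx = function(np.copy(x), *(wrapper_args + args))
  File "m.py", line 23, in cost
    def cost(p): return sum(np.abs(hullmask(n,fn(p))-m).sum() for n,m in masks)
                        ~~~^^^^^^^^^^^^^^^^^^^^^^^^^^^^^^^^^^^^^^^^^^^^^^^^^^^^
  File "m.py", line 23, in <genexpr>
    def cost(p): return sum(np.abs(hullmask(n,fn(p))-m).sum() for n,m in masks)
                                   ~~~~~~~~^^^^^^^^^
  File "m.py", line 18, in hullmask
    q=np.array([w2px(n,c) for c in P]); q=(q+.5)
                ~~~~^^^^^
  File "h.py", line 12, in w2px
    c,f=cal(n); T=np.array(c['world_from_camera']); q=T[:3,:3].T@(np.array(p)-T[:3,3])
        ~~~^^^
  File "h.py", line 4, in cal
    c=imaging.calibration(n); f=240/np.tan(np.radians(c['fov_y']/2)); return c,f
ValueError: time passes only in moves, steps and waits
```

```bash
sed -i 's/^def cal(n):/import functools\n@functools.lru_cache(None)\ndef cal(n):/' h.py
cat > poses.py <<'E'
from m import *
def measure(order=('side','top'),things=True,verbose=True):
    hm=[];wm=[]
    H0={'top':(378,242),'side':(345,208)}
    for n in order:
        imaging.read_camera(n)
        for t,l in (('heater',hm),('wedge',wm)):
            for r in finder.trace(n,t):
                c=np.array(r['centre'])*[640,480]
                if r['conf']>.3 and (t=='wedge' or np.hypot(*(c-H0[n]))<25):
                    l.append((n,r['pixels'].astype(np.float32)));print(n,t,round(r['conf'],2),c.round(1),r['pixels'].sum());break
    ph0=np.array([.53,-.125,0.]); pw0=np.array([.633,.06,np.radians(-100)])
    for nm,l,f,p in(('H',hm,cornersH,ph0),('W',wm,cornersW,pw0)):
        for k in [l]+[[a] for a in l]:
            if not k: continue
            x,c=fit(k,f,p); print([a[0] for a in k],nm,x[:2].round(4),np.degrees(x[2]).round(2),round(c,1))
E
python3 - <<'E'
from poses import *
measure()
for n in('top','side'):
  for t in('marker','tube_rack','tip_box_low'):
    print(n,t,[(round(r['conf'],2),px2w(n,*(np.array(r['centre'])*[640,480]),z=0)[:2].round(3)) for r in finder.spot_point(n,t)][:2])
print(bot.get_obs()['time_s'])
E
```

```text
side heater 0.73 [343.2 208.9] 4007
side wedge 0.83 [280.2 258.4] 571
top heater 0.93 [374.1 239.3] 4255
top wedge 0.88 [305.6 196.9] 673
['side', 'top'] H [ 0.4999 -0.1276] -6.32 591.2
['side'] H [ 0.4971 -0.13  ] -3.23 337.8
['top'] H [ 0.499  -0.1274] -6.79 207.5
['side', 'top'] W [0.6322 0.0615] -101.97 125.2
['side'] W [0.6302 0.0589] -101.69 38.6
['top'] W [0.6335 0.063 ] -101.83 46.1
top marker [(0.64, array([0.613, 0.311])), (0.41, array([ 0.607, -0.093]))]
top tube_rack [(0.62, array([ 0.602, -0.089]))]
top tip_box_low [(0.69, array([0.62 , 0.312])), (0.56, array([ 0.804, -0.099]))]
side marker [(0.72, array([0.613, 0.314]))]
side tube_rack [(0.66, array([0.764, 0.271]))]
side tip_box_low [(0.93, array([ 0.797, -0.102])), (0.52, array([0.593, 0.454]))]
1.6
```

```bash
cat > seg.py <<'E'
from m import *
def hmap(n,d):
    c,f=cal(n); T=np.array(c['world_from_camera']); v,u=np.mgrid[:480,:640]
    P=np.stack([(u-c['cx'])/f*d,-(v-c['cy'])/f*d,-d],-1)@T[:3,:3].T+T[:3,3]; P[d==0]=np.nan; return P
def worange(n,im):
    hsv=cv2.cvtColor(im,cv2.COLOR_RGB2HSV); m=((hsv[...,0]<20)&(hsv[...,1]>130)&(hsv[...,2]>120)).astype(np.uint8)
    k,l,s,c=cv2.connectedComponentsWithStats(m); return l,s,c
E
python3 - <<'E'
from seg import *
for n in('top','side'):
    z=np.load(f'pics/{n}0.png.npz'); im,d=z['im'],z['d']
    l,s,c=worange(n,im)
    w=w2px(n,[.632,.061,.005])
    i=min(range(1,len(s)),key=lambda i:np.hypot(*(c[i]-w))if s[i,4]>100 else 999)
    m=(l==i).astype(np.float32); x,co=fit([(n,m)],cornersW,np.array([.632,.061,-1.77])); print(n,'W',s[i],x[:2].round(4),np.degrees(x[2]).round(2),co)
    P=hmap(n,d)
    # top surface points of heater
    sel=(np.abs(P[...,2]-.084)<.006)&(np.abs(P[...,0]-.5)<.15)&(np.abs(P[...,1]+.13)<.13)&(im.min(-1)>90)
    print('ztop',np.nanmedian(P[...,2][sel]),sel.sum())
    k,ll,ss,cc=cv2.connectedComponentsWithStats(sel.astype(np.uint8)); j=1+np.argmax(ss[1:,4]); print(ss[j])
    r=cv2.minAreaRect(P[...,:2][ll==j].astype(np.float32)*1000); print('rect',r)
    cv2.imwrite(f'pics/seg_{n}.png',np.hstack([cv2.resize(im[120:300,200:460,::-1],None,fx=1.5,fy=1.5),cv2.resize(np.dstack([255*(ll==j),0*m,255*m]).astype(np.uint8)[120:300,200:460],None,fx=1.5,fy=1.5)]))
E
```

```text
top W [286 188  43  22 539] [0.6326 0.0612] -101.83 88.3125
ztop 0.08505870171998131 2331
[ 348  202   61   79 2259]
rect ((499.94207763671875, -129.31736755371094), (144.87942504882812, 196.66358947753906), 83.22364807128906)
side W [263 246  34  34 515] [0.6306 0.0577] -102.19 68.625
ztop 0.08525164808446672 1643
[ 303  177   85   49 1642]
rect ((496.9786376953125, -128.20953369140625), (154.14173889160156, 195.29348754882812), 83.20706939697266)
```

```bash
python3 - <<'E'
from seg import *
# overlay heater hypotheses
ims=[]
for n,(r0,c0) in(('top',(150,260)),('side',(150,240))):
    im=np.load(f'pics/{n}0.png.npz')['im'][r0:r0+150,c0:c0+200,::-1]
    b=cv2.resize(im,None,fx=4,fy=4,interpolation=cv2.INTER_CUBIC)
    for p,col in(((.499,-.1275,np.radians(-6.5)),(0,255,0)),((.497,-.130,np.radians(-4)),(255,0,255))):
        q=np.array([w2px(n,c) for c in cornersH(p)]); q=((q-[c0,r0]+.5)*4).astype(int)
        for a in(q[:4],q[4:8]): cv2.polylines(b,[a],True,col,1)
    cv2.imwrite(f'pics/ov_{n}.png',b)
E
```

```text
(no output)
```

View pics/ov_top.png

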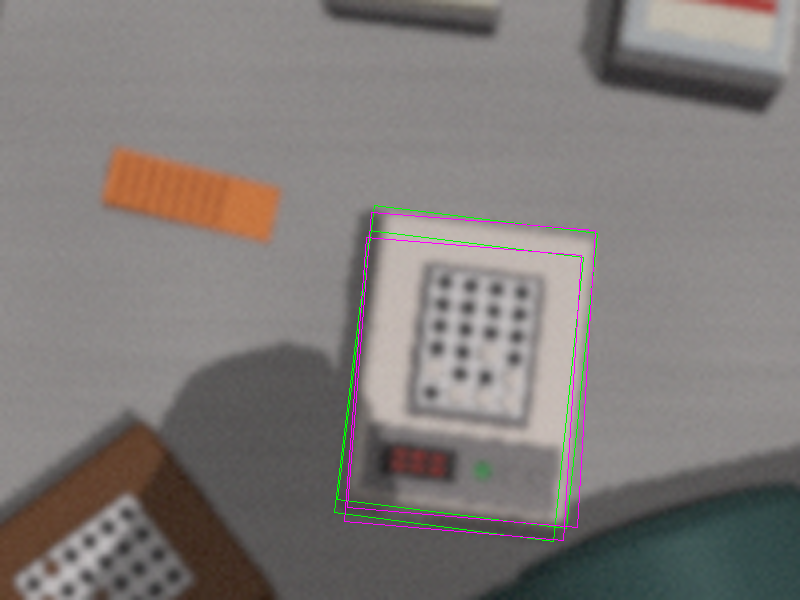

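View pics/ov_side.png

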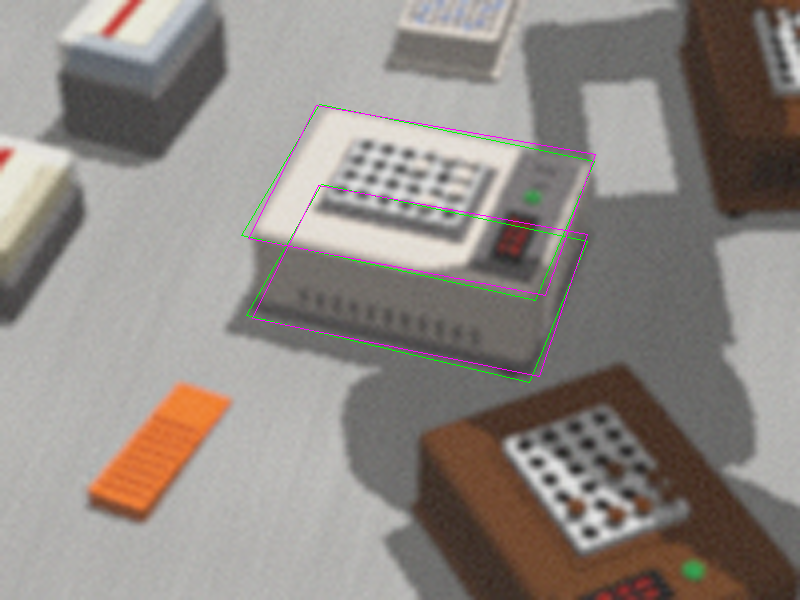

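```bash
python3 - <<'E'
from seg import *
q=np.array([(427,265),(542,278),(525,425),(410,413)])/4-.5+[260,150]
P=np.array([px2w('top',*a,z=.098)[:2] for a in q]); print(P.round(4))
for a,b in((3,0),(2,1),(1,0),(2,3)):
    v=P[b]-P[a]; print(np.degrees(np.arctan2(v[1],v[0])).round(2),np.linalg.norm(v))
print(P.mean(0))
# LINE fits of top face edges via depth/brightness
z=np.load('pics/top0.png.npz'); im,d=z['im'],z['d']; Pm=hmap('top',d)
m=(im.min(-1)>140)
# left/right edge on rows
E=[]
for v in range(215,270):
    row=im[v,:,:].min(-1).astype(float)
    g=np.diff(row)
    L=335+np.argmax(g[335:375]); R=395+np.argmin(g[395:420]); E.append((v,L+.5,R+.5))
E=np.array(E)
for k in(1,2):
    W=np.array([px2w('top',e[k],e[0],z=.082)[:2] for e in E]); l=cv2.fitLine(W.astype(np.float32),cv2.DIST_HUBER,0,.001,.01).ravel(); print(np.degrees(np.arctan2(l[1],l[0])),l)
E
```

```text
[[ 0.563  -0.0985]
 [ 0.5554 -0.1743]
 [ 0.457  -0.1626]
 [ 0.4636 -0.0877]]
-6.21 0.09993977523288317
-6.78 0.09914178644580514
84.3 0.07622907913439048
84.92 0.07524596502319068
[ 0.50974643 -0.13079133]
3.268235 [ 0.99837357  0.05701054  0.4976022  -0.07262602]
-6.765119 [ 0.9930374  -0.11779945  0.49729973 -0.20048918]
```

```bash
cat > g.py <<'E'
from h import *
from scipy.spatial.transform import Rotation as R
def pose():
    o=bot.get_obs(); return o,np.array(o['tool_pos']),R.from_euler('xyz',o['tool_rot'],degrees=True)
def down(yaw):  # tool x down; tool z (normal to jaw axis) horizontal along heading yaw; y=z cross x
    z=np.array([np.cos(yaw),np.sin(yaw),0]);x=np.array([0,0,-1.]);return R.from_matrix(np.column_stack([x,np.cross(z,x),z]))
def show(target=None,yawdeg=None):
    o,p,r=pose(); print('t',o['time_s'],'tcp',p.round(4),'F',np.round(o['force'],2),'open',round(o['opening'],4),'j',np.round(o['joints'],1)); print('axes',r.as_matrix().round(3).tolist())
    if yawdeg is not None:
        for s in(0,180):
            rv=(r.inv()*down(np.radians(yawdeg+s))).as_rotvec(degrees=True); print('turn rows*5deg for z yaw',yawdeg+s,(rv/5).round(3))
    if target is not None: print('shift/25mm now-axes',(r.inv().apply(np.array(target)-p)/.025).round(3))
E
python3 - <<'E'
from g import *
show([.650,.150,.15],-102)
E
```

```text
t 1.6 tcp [ 0.2543 -0.5434  0.2313] F [ 0.74 -0.45 -0.2 ] open 0.0853 j [-71.5  20.6  86.5  -0.   72.9  -6.6]
axes [[-0.0, 0.424, -0.906], [0.0, -0.906, -0.424], [-1.0, -0.0, 0.0]]
turn rows*5deg for z yaw -102 [-1.0583e+01 -0.0000e+00  1.0000e-03]
turn rows*5deg for z yaw 78 [2.5417e+01 1.0000e-03 1.0000e-03]
shift/25mm now-axes [  3.252 -18.41  -26.093]
```

Emit:
apply_moves --pt "0 -0.7 -1 0 0 0 -0.5" --pt "0 -0.7 -1 0 0 0 -0.5" --pt "0 -0.7 -1 0 0 0 -0.5" --pt "0 -0.7 -1 0 0 0 -0.5" --pt "0 -0.7 -1 0 0 0 -0.5" --pt "0 -0.7 -1 0 0 0 -0.5" --pt "0 -0.7 -1 0 0 0 -0.5" --pt "0 -0.7 -1 0 0 0 -0.5"

```text
time_s: 2.4
tool_pos: [0.3789, -0.3295, 0.2311]
tool_rot: [81.5, 89.8, -73.8]
force: [0.1, -1.0, 0.4]
opening: 0.0213
```

Emit:
apply_moves --pt "0 -0.7 -1 0 0 0 -0.5" --pt "0 -0.7 -1 0 0 0 -0.5" --pt "0 -0.7 -1 0 0 0 -0.5" --pt "0 -0.7 -1 0 0 0 -0.5" --pt "0 -0.7 -1 0 0 0 -0.5" --pt "0 -0.7 -1 0 0 0 -0.5" --pt "0 -0.7 -1 0 0 0 -0.5" --pt "0 -0.7 -1 0 0 0 -0.5"

```text
time_s: 3.2
tool_pos: [0.5069, -0.1097, 0.2318]
tool_rot: [100.6, 89.6, -54.7]
force: [0.1, -0.6, -0.7]
opening: 0.0213
```

Emit:
apply_moves --pt "0 -0.7 -1 0 0 0 -0.5" --pt "0 -0.7 -1 0 0 0 -0.5" --pt "0 -0.7 -1 0 0 0 -0.5" --pt "0 -0.7 -1 0 0 0 -0.5" --pt "0 -0.7 -1 0 0 0 -0.5" --pt "0 -0.7 -1 0 0 0 -0.5" --pt "0 -0.7 -1 0 0 0 -0.5" --pt "0 -0.7 -1 0 0 0 -0.5"

```text
time_s: 4.0
tool_pos: [0.6348, 0.111, 0.2317]
tool_rot: [107.2, 89.5, -48.1]
force: [0.8, -0.7, 0.5]
opening: 0.0212
```

```bash
python3 - <<'E'
from g import *
show([.652,.155,.06],-102)
E
```

```text
t 4.0 tcp [0.6348 0.111  0.2317] F [ 0.82 -0.67  0.49] open 0.0212 j [ 4.  24.  80.9 -0.4 74.7 69.4]
axes [[0.006, 0.418, -0.908], [-0.007, -0.908, -0.418], [-1.0, 0.009, -0.003]]
turn rows*5deg for z yaw -102 [-10.658   0.018  -0.11 ]
turn rows*5deg for z yaw 78 [ 2.5342e+01 -1.3100e-01 -2.2000e-02]
shift/25mm now-axes [ 6.862 -1.373 -1.342]
```

Emit:
apply_moves --pt "0.8 -0.7 -0.7 -1 0 0 -0.5" --pt "0.8 -1 -0.6 -1 0 0 -0.5" --pt "0.8 0 0 -1 0 0 -0.5" --pt "0 0 0 -1 0 0 -0.5" --pt "0 0 0 -1 0 0 -0.5" --pt "0 0 0 -1 0 0 -0.5" --pt "0 0 0 -1 0 0 -0.5" --pt "0 0 0 -1 0 0 -0.5"

```text
time_s: 4.8
tool_pos: [0.6475, 0.1712, 0.1679]
tool_rot: [79.8, 89.4, -33.6]
force: [-0.3, 0.5, 0.1]
opening: 0.0211
```

Emit:
apply_moves --pt "0 0 0 -1 0 0 -0.5" --pt "0 0 0 -1 0 0 -0.5" --pt "0 0 0 -1 0 0 -0.5" --pt "0 0 0 0 0 0 -0.5" --pt "0 0 0 0 0 0 -0.5"

```text
time_s: 5.3
tool_pos: [0.6475, 0.1713, 0.1674]
tool_rot: [61.7, 89.5, -36.2]
force: [-0.3, -0.2, 0.1]
opening: 0.0214
```

```bash
python3 - <<'E'
from g import *
show([.652,.158,.06],-102)
E
```

```text
t 5.3 tcp [0.6475 0.1713 0.1674] F [-0.33 -0.23  0.11] open 0.0214 j [ 9.1 29.3 81.6 -0.4 68.7 17.1]
axes [[0.008, 0.991, -0.136], [-0.006, -0.136, -0.991], [-1.0, 0.008, 0.005]]
turn rows*5deg for z yaw -102 [ 0.836  0.048 -0.098]
turn rows*5deg for z yaw 78 [-35.164   0.151   0.074]
shift/25mm now-axes [4.301 0.214 0.484]
```

Emit:
apply_moves --pt "1 0.2 0 0.85 0 -0.1 -0.5" --pt "1 0 0 0 0 0 -0.5" --pt "1 0 0 0 0 0 -0.5" --pt "1 0 0 0 0 0 -0.5" --pt "1 0 0 0 0 0 -0.5" --pt "0.5 0 0 0 0 0 -0.5" --pt "0 0 0 0 0 0 -0.5"

```text
time_s: 6.0
tool_pos: [0.656, 0.1705, 0.0277]
tool_rot: [70.4, 89.7, -32.7]
force: [-0.9, 0.1, 0.9]
opening: 0.0216
```

```bash
python3 - <<'E'
from g import *
show([.652,.150,.006],-102)
im,d=save('side','side1.png'); cv2.imwrite('pics/side1c.png',cv2.resize(im[170:340,180:400,::-1],None,fx=3.5,fy=3.5,interpolation=cv2.INTER_CUBIC))
im,d=save('top','top1.png'); cv2.imwrite('pics/top1c.png',cv2.resize(im[130:280,230:430,::-1],None,fx=4,fy=4,interpolation=cv2.INTER_CUBIC))
E
```

```text
t 6.0 tcp [0.656  0.1705 0.0277] F [-0.87  0.13  0.89] open 0.0216 j [ 8.9 38.9 86.4 -0.3 54.5 22.1]
axes [[0.005, 0.974, -0.226], [-0.003, -0.226, -0.974], [-1.0, 0.005, 0.002]]
turn rows*5deg for z yaw -102 [-0.214  0.023 -0.062]
turn rows*5deg for z yaw 78 [ 3.5786e+01 -9.6000e-02 -3.5000e-02]
shift/25mm now-axes [0.869 0.025 0.835]
```

View pics/side1c.png

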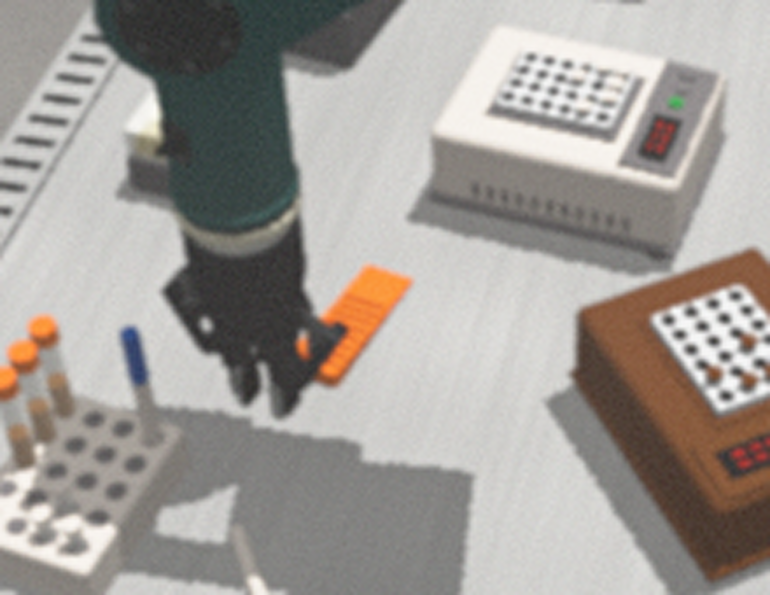

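View pics/top1c.png

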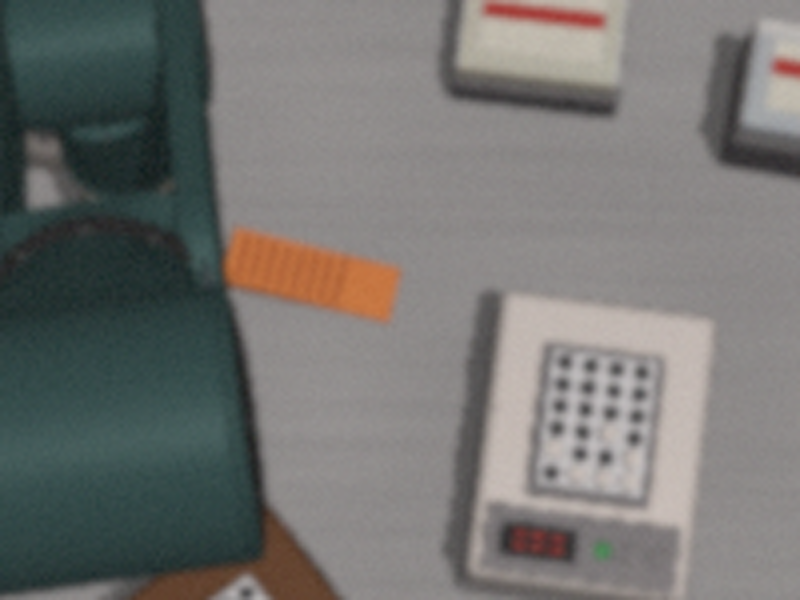

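Emit:
apply_moves --pt "0.7 0 0.3 -0.2 0 0 -0.5" --pt "0.2 0 0.5 0 0 0 -0.5" --pt "0 0 0.2 0 0 0 -0.5" --pt "0 0 0 0 0 0 -0.5"

```text
time_s: 6.5
tool_pos: [0.6566, 0.1458, 0.0129]
tool_rot: [98.1, 89.0, -4.0]
force: [0.4, -0.5, -0.2]
opening: 0.0212
```

```bash
python3 - <<'E'
from g import *
show([.647,.130,.006],-102)
im,d=save('side','side2.png'); cv2.imwrite('pics/side2c.png',cv2.resize(im[170:340,180:400,::-1],None,fx=3.5,fy=3.5,interpolation=cv2.INTER_CUBIC))
E
```

```text
t 6.5 tcp [0.6566 0.1458 0.0129] F [ 0.35 -0.53 -0.24] open 0.0212 j [ 6.7 39.4 88.2 -0.2 51.4 19. ]
axes [[0.018, 0.978, -0.21], [-0.001, -0.21, -0.978], [-1.0, 0.017, -0.002]]
turn rows*5deg for z yaw -102 [-0.02  -0.028 -0.2  ]
turn rows*5deg for z yaw 78 [35.979 -0.314  0.044]
shift/25mm now-axes [ 0.268 -0.248  0.698]
```

View pics/side2c.png

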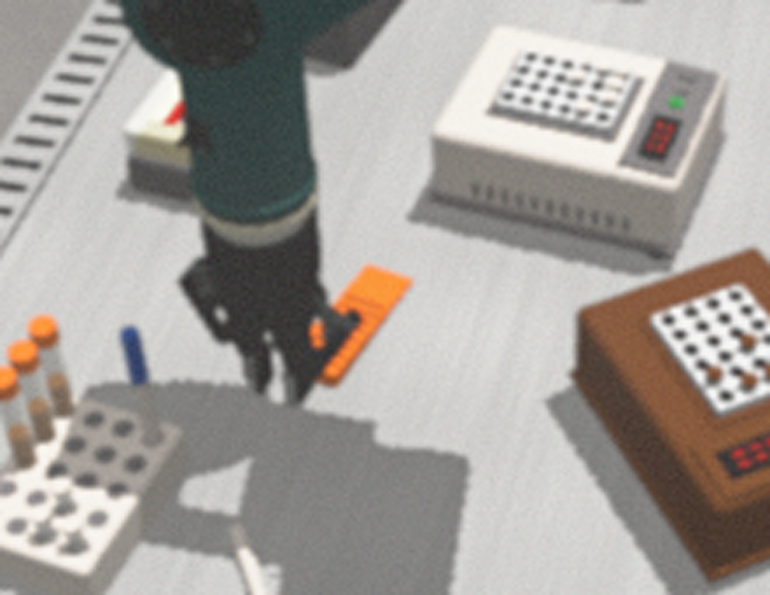

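Emit:
apply_moves --pt "0.35 -0.25 0 0 0 -0.2 -0.5" --pt "0.1 0 0.2 0 0 0 -0.5" --pt "0 0 0 0 0 0 -0.5"

```text
time_s: 6.85
tool_pos: [0.6508, 0.1428, 0.0027]
tool_rot: [153.4, 89.7, 51.3]
force: [-0.2, -0.5, 0.4]
opening: 0.0214
```

```bash
python3 - <<'E'
from g import *
show([.647,.130,.006],-102)
E
```

```text
t 6.85 tcp [0.6508 0.1428 0.0027] F [-0.23 -0.53  0.38] open 0.0214 j [ 6.3 40.1 88.7  0.2 51.1 18.3]
axes [[0.003, 0.978, -0.21], [0.004, -0.21, -0.978], [-1.0, 0.002, -0.004]]
turn rows*5deg for z yaw -102 [-0.021 -0.046 -0.023]
turn rows*5deg for z yaw 78 [35.979 -0.037  0.073]
shift/25mm now-axes [-0.133 -0.04   0.533]
```

Emit:
apply_moves --pt "-0.1 -0.04 0.35 0 0 0 -0.5" --pt "0 0 0.35 0 0 0 -0.5" --pt "0 0.08 0.4 0.3 0 0 -0.5" --pt "0 0.08 0.4 0.3 0 0 -0.5" --pt "0 0.08 0.4 0.3 0 0 -0.5" --pt "0 0 0 0 0 0 -0.5"

```text
time_s: 7.45
tool_pos: [0.6443, 0.0908, 0.0053]
tool_rot: [155.9, 89.8, 48.9]
force: [0.1, -0.3, -0.6]
opening: 0.0214
```

```bash
cat > look.py <<'E'
import sys
from seg import *; from g import *
def look(tag,p0):
    show()
    for n in('top','side'):
        im,d=save(n,f'{n}{tag}.png'); r0,c0=(130,230) if n=='top' else (170,200)
        l,s,c=worange(n,im); w=w2px(n,[p0[0],p0[1],.005])
        m=np.zeros((480,640),np.float32)
        for i in range(1,len(s)):
            if s[i,4]>15 and np.hypot(*(c[i]-w))<25: m[l==i]=1
        if m.sum()>100:
            for pp in ([p0]):
                x,co=fit([(n,m)],cornersW,np.array(pp)); print(n,m.sum(),x[:2].round(4),np.degrees(x[2]).round(2),round(co,1))
        cv2.imwrite(f'pics/{n}{tag}c.png',cv2.resize(im[r0:r0+150,c0:c0+200,::-1],None,fx=4,fy=4,interpolation=cv2.INTER_CUBIC))
E
python3 - <<'E'
from look import *
look('3',[.628,.04,np.radians(-104)])
E
```

```text
t 7.45 tcp [0.6443 0.0908 0.0053] F [ 0.06 -0.25 -0.61] open 0.0214 j [ 1.8 39.  90.8  0.2 50.1 18.7]
axes [[0.003, 0.956, -0.293], [0.003, -0.293, -0.956], [-1.0, 0.002, -0.004]]
top 267.0 [0.6233 0.0211] -105.54 359.8
side 258.0 [0.6186 0.0154] -102.56 298.5
```

View pics/side3c.png

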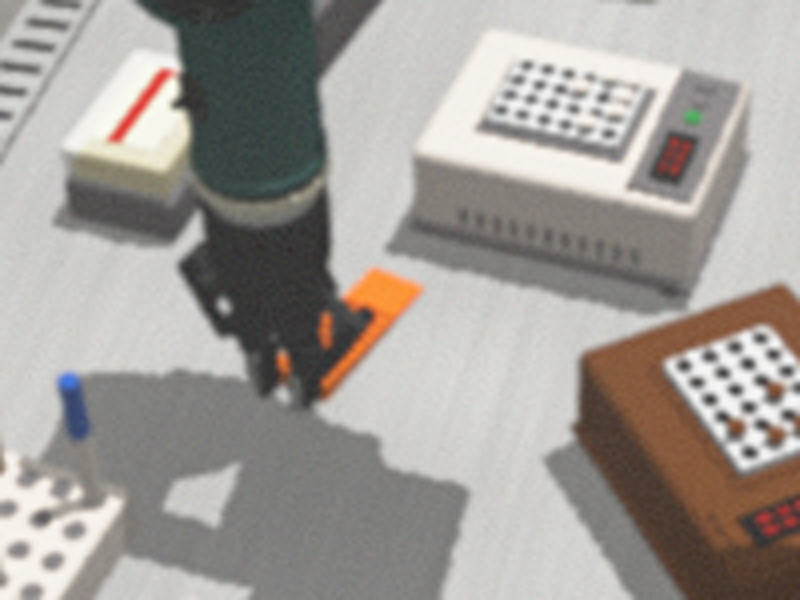

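View pics/top3c.png

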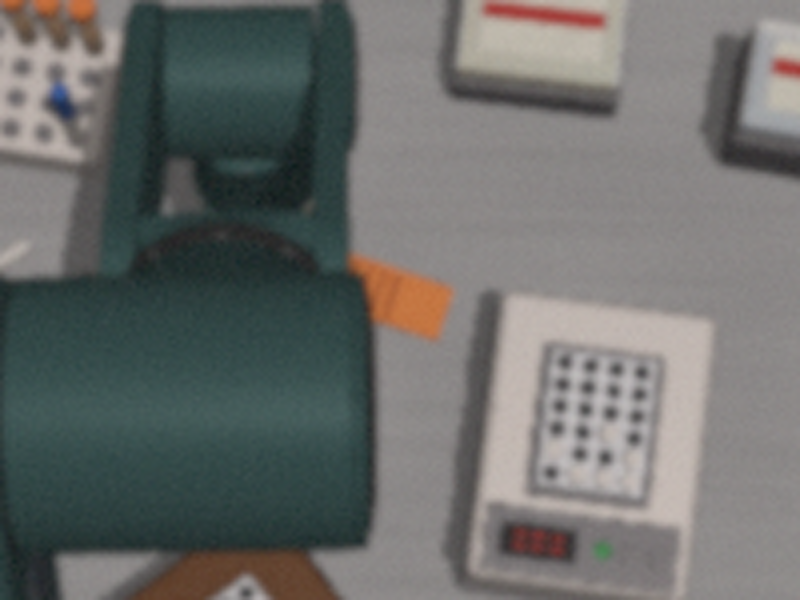

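```bash
python3 - <<'E'
from look import *
foot=np.array([.5857,-.0812])
T=[]
for n,o,cs in(('top',(230,130),[(452,290),(437,339)]),('side',(200,170),[(372,269),(422,288)])):
    P=[px2w(n,*(np.array(c)/4-.5+o),z=.0015)[:2] for c in cs]; print(n,np.round(P,4),np.linalg.norm(P[0]-P[1]))
    T.append((P[0]+P[1])/2)
T=np.array(T); print(T)
o,p,r=pose(); h=r.as_matrix()[:2,2]; h/=np.linalg.norm(h)
for t in [*T,T.mean(0)]:
    v=foot-t; print('along',v@h,'lateral(left+)',h[0]*v[1]-h[1]*v[0],'heading to foot from centre',np.degrees(np.arctan2(*(foot-(t-.06*h))[::-1])), 'tcp to thin',(t-p[:2])@h)
E
```

```text
top [[ 0.6242 -0.0379]
 [ 0.5885 -0.0278]] 0.03706644876554289
side [[ 0.6245 -0.0381]
 [ 0.5867 -0.0273]] 0.03930892120155905
[[ 0.60636906 -0.03286391]
 [ 0.60558916 -0.03270532]]
along 0.05226024109183381 lateral(left+) -0.0056968710613594185 heading to foot from centre -109.83596773534693 tcp to thin 0.1305331934184745
along 0.052184844572900776 lateral(left+) -0.004904595180006906 heading to foot from centre -109.43418351661394 tcp to thin 0.13060858993740754
along 0.0522225428323673 lateral(left+) -0.0053007331206831616 heading to foot from centre -109.63517638026042 tcp to thin 0.130570891677941
```

Emit:
apply_moves --pt "0 0.05 0.4 0.25 0 0 -0.5" --pt "0 0.05 0.4 0.25 0 0 -0.5" --pt "0 0.05 0.4 0.25 0 0 -0.5" --pt "0 0 0.4 0 0 0 -0.5" --pt "0 0 0.3 0 0 0 -0.5" --pt "0 0 0 0 0 0 -0.5"

```text
time_s: 8.15
tool_pos: [0.6315, 0.0427, 0.0052]
tool_rot: [158.1, 89.7, 47.1]
force: [0.1, -1.0, 0.4]
opening: 0.0214
```

```bash
python3 - <<'E'
from look import *
look('4',[.61,.0,np.radians(-104)])
E
```

```text
t 8.15 tcp [0.6315 0.0427 0.0052] F [ 0.13 -1.02  0.38] open 0.0214 j [-2.5 38.  93.3  0.3 48.5 18.2]
axes [[0.004, 0.934, -0.358], [0.004, -0.358, -0.934], [-1.0, 0.002, -0.005]]
top 116.0 [ 0.6061 -0.0071] -101.86 513.2
side 241.0 [ 0.5936 -0.0284] -93.34 280.7
```

View pics/side4c.png

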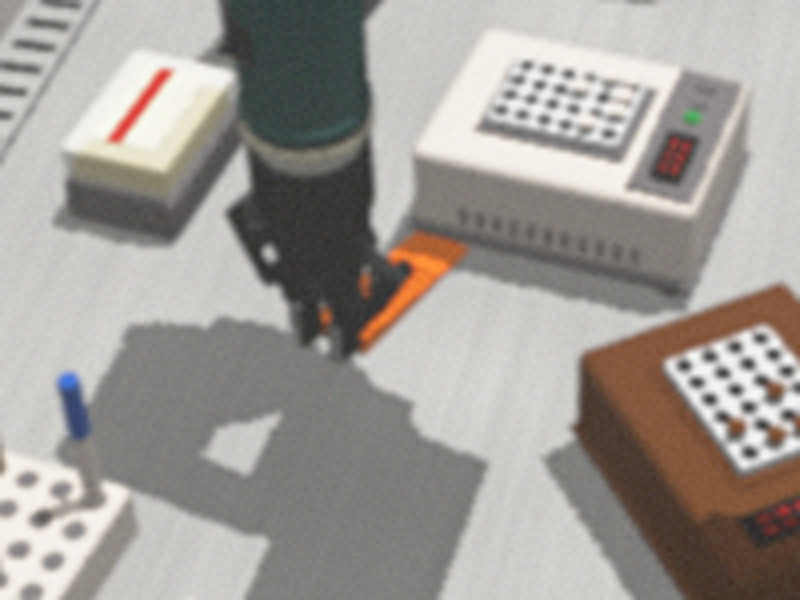

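View pics/top4c.png

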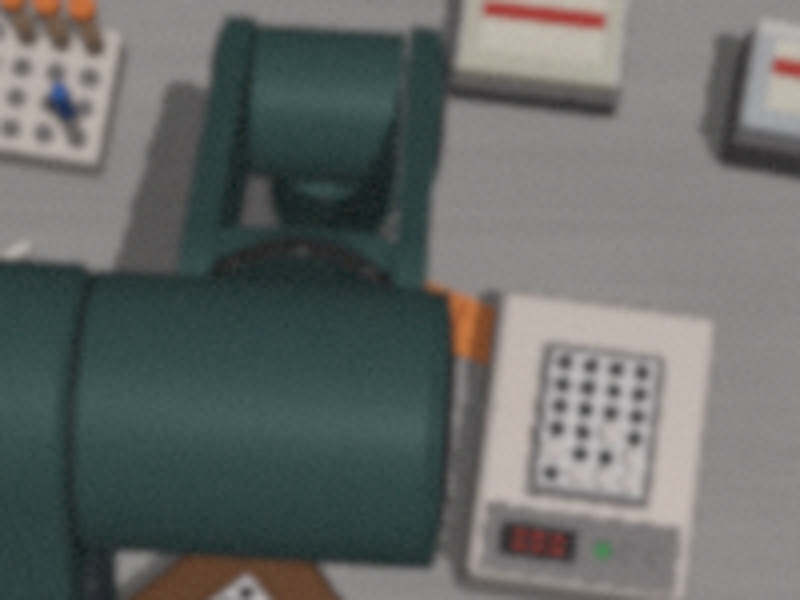

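Emit:
apply_moves --pt "0 0 0.35 0 0 0 -0.5" --pt "0 0 0.35 0 0 0 -0.5" --pt "0 0 0.35 0 0 0 -0.5" --pt "0 0 0.1 0 0 0 -0.5" --pt "0 0 0 0 0 0 -0.5"

```text
time_s: 8.75
tool_pos: [0.6211, 0.0151, 0.0052]
tool_rot: [154.8, 89.6, 44.0]
force: [0.0, 0.3, 0.7]
opening: 0.0214
```

```bash
python3 - <<'E'
from look import *
look('5',[.60,-.03,np.radians(-104)])
E
```

```text
t 8.75 tcp [0.6211 0.0151 0.0052] F [0.   0.3  0.71] open 0.0214 j [-5.1 37.3 95.   0.4 47.5 15.5]
axes [[0.005, 0.934, -0.356], [0.004, -0.356, -0.934], [-1.0, 0.003, -0.006]]
side 130.0 [ 0.5913 -0.0591] -98.68 376.5
```

View pics/side5c.png

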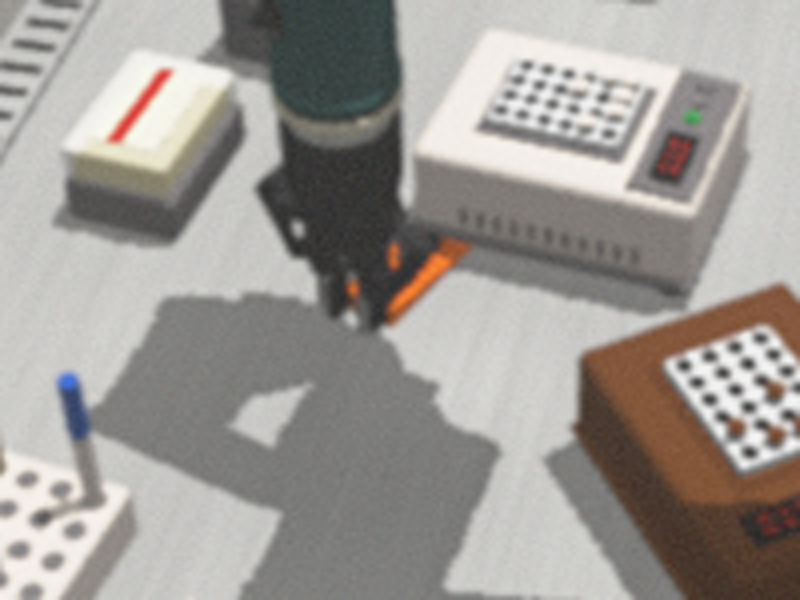

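Emit:
apply_moves --pt "0 0 0.12 0 0 0 -0.5" --pt "0 0 0.12 0 0 0 -0.5" --pt "0 0 0 0 0 0 -0.5"

```text
time_s: 9.15
tool_pos: [0.6192, 0.01, 0.0051]
tool_rot: [153.6, 89.6, 42.8]
force: [-0.2, 0.4, 0.3]
opening: 0.0212
```

Emit:
apply_moves --pt "0 0 0.1 0 0 0 -0.5" --pt "0 0 0 0 0 0 -0.5"

```text
time_s: 9.35
tool_pos: [0.6183, 0.0076, 0.0051]
tool_rot: [153.1, 89.6, 42.3]
force: [0.3, 0.5, -0.0]
opening: 0.0216
```

```bash
python3 - <<'E'
from g import *
show()
E
```

```text
t 9.35 tcp [0.6183 0.0076 0.0051] F [ 0.26  0.46 -0.02] open 0.0216 j [-5.9 37.1 95.4  0.4 47.2 14.7]
axes [[0.005, 0.935, -0.355], [0.005, -0.355, -0.935], [-1.0, 0.003, -0.006]]
```

Emit:
apply_moves --pt "0 0 0.1 0 0 0 -0.5" --pt "0 0 0 0 0 0 -0.5"

```text
time_s: 9.55
tool_pos: [0.6175, 0.0055, 0.0051]
tool_rot: [154.3, 89.6, 43.5]
force: [-0.4, -0.6, -0.7]
opening: 0.0213
```

Emit:
apply_moves --pt "0 0 0.1 0 0 0 -0.5" --pt "0 0 0 0 0 0 -0.5"

```text
time_s: 9.75
tool_pos: [0.6173, 0.0043, 0.0051]
tool_rot: [156.8, 89.4, 46.0]
force: [-0.4, -0.0, -0.3]
opening: 0.021
```

Emit:
apply_moves --pt "0 0 0.12 0 0 0 -0.5"

```text
time_s: 9.85
tool_pos: [0.6171, 0.0032, 0.0052]
tool_rot: [159.1, 89.3, 48.1]
force: [5.0, 14.1, -2.1]
opening: 0.0215
```

Emit:
apply_moves --pt "0 0 0.12 0 0 0 -0.5"

```text
time_s: 9.95
tool_pos: [0.6172, 0.0027, 0.0053]
tool_rot: [161.1, 89.0, 50.0]
force: [5.0, 12.9, -3.5]
opening: 0.0213
```

Emit:
apply_moves --pt "0 0 0.12 0 0 0 -0.5"

```text
time_s: 10.05
tool_pos: [0.6174, 0.0024, 0.0054]
tool_rot: [162.4, 88.8, 51.3]
force: [4.1, 14.4, -2.2]
opening: 0.0212
```

Emit:
apply_moves --pt "0 0 0 0 0 0 -0.5" --pt "0 0 -0.3 0 0 0 -0.5" --pt "0 0 -0.5 0 0 0 -0.5"

```text
time_s: 10.35
tool_pos: [0.6241, 0.0208, 0.0056]
tool_rot: [164.2, 88.8, 53.0]
force: [-0.0, 0.2, -0.2]
opening: 0.0212
```

```bash
python3 - <<'E'
from look import *
look('6',[.60,-.03,np.radians(-104)])
P0=np.load('pics/side0.png.npz'); P1=np.load('pics/side6.png.npz')
for n in('side0','side6'):
    z=np.load(f'pics/{n}.png.npz'); P=hmap('side',z['d'])
    sel=(np.abs(P[...,2]-.084)<.008)&(np.abs(P[...,0]-.5)<.15)&(np.abs(P[...,1]+.13)<.13)&(z['im'].min(-1)>150)
    X=P[sel]; A=np.c_[X[:,:2],np.ones(len(X))]; s=np.linalg.lstsq(A,X[:,2],rcond=None)[0]; print(n,s[:2],len(X))
E
```

```text
t 10.35 tcp [0.6241 0.0208 0.0056] F [-0.04  0.2  -0.18] open 0.0212 j [-5.  37.3 94.9  1.3 47.2 15.2]
axes [[0.012, 0.933, -0.361], [0.016, -0.361, -0.932], [-1.0, 0.006, -0.019]]
side 116.0 [ 0.5819 -0.0419] -90.59 375.1
side0 [-4.37996780e-05 -5.89381106e-04] 1097
side6 [ 0.00152568 -0.00683848] 1359
```

View pics/side6c.png

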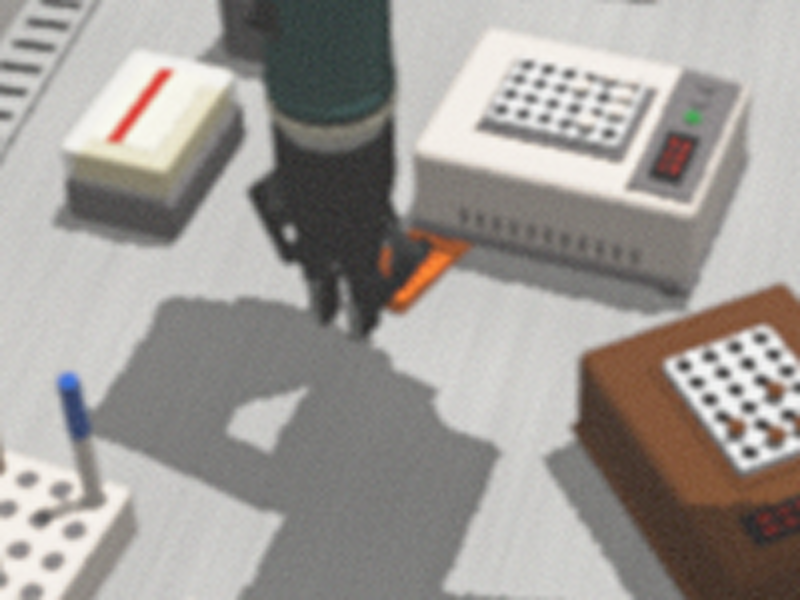

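Emit:
apply_moves --pt "0 0 -0.8 0 0 0 -0.5" --pt "-0.6 0 -0.8 0 0 0 -0.5" --pt "-1 0 0 0 0 0 -0.5" --pt "-1 0 0 -0.8 0 0 -1" --pt "-1 0 0 -0.8 0 0 -1" --pt "-1 0 0 -0.8 0 0 -1" --pt "-1 0 0 -0.8 0 0 -1" --pt "0 0 0 0 0 0 -1"

```text
time_s: 11.25
tool_pos: [0.6367, 0.0595, 0.15]
tool_rot: [153.1, 89.1, 58.9]
force: [1.2, -0.5, -0.1]
opening: -0.0001
```

```bash
python3 - <<'E'
from look import *
look('7',[.60,-.03,np.radians(-104)])
show([.588,-.078,.15],-96.2)
for n in('side0','side7','top0','top7'):
    z=np.load(f'pics/{n}.png.npz'); P=hmap(n[:-1],z['d'])
    sel=(np.abs(P[...,2]-.084)<.008)&(np.abs(P[...,0]-.5)<.15)&(np.abs(P[...,1]+.13)<.13)&(z['im'].min(-1)>150)
    X=P[sel]; A=np.c_[X[:,:2],np.ones(len(X))]; s=np.linalg.lstsq(A,X[:,2],rcond=None)[0]; print(n,s[:2],len(X))
E
```

```text
t 11.25 tcp [0.6367 0.0595 0.15  ] F [ 1.19 -0.5  -0.05] open -0.0001 j [-1.3 27.9 86.9  0.9 64.7  2.5]
axes [[0.008, 0.997, -0.072], [0.013, -0.072, -0.997], [-1.0, 0.007, -0.014]]
top 262.0 [ 0.6037 -0.0323] -103.97 375.1
side 292.0 [ 0.6001 -0.0432] -109.03 224.3
t 11.35 tcp [0.6344 0.0596 0.1466] F [-0.74  1.11 -1.1 ] open -0.0 j [-1.3 28.1 87.2  0.9 64.6  2.6]
axes [[0.003, 0.997, -0.075], [0.014, -0.075, -0.997], [-1.0, 0.002, -0.014]]
turn rows*5deg for z yaw -96.2 [ 0.379 -0.158 -0.016]
turn rows*5deg for z yaw 83.8 [-3.562e+01  2.500e-02 -2.460e-01]
shift/25mm now-axes [-0.215 -1.436  5.624]
side0 [-4.37996780e-05 -5.89381106e-04] 1097
side7 [ 0.00325807 -0.00377874] 1279
top0 [0.00167545 0.00096222] 1617
top7 [-0.00368519  0.00292394] 1711
```

View pics/side7c.png

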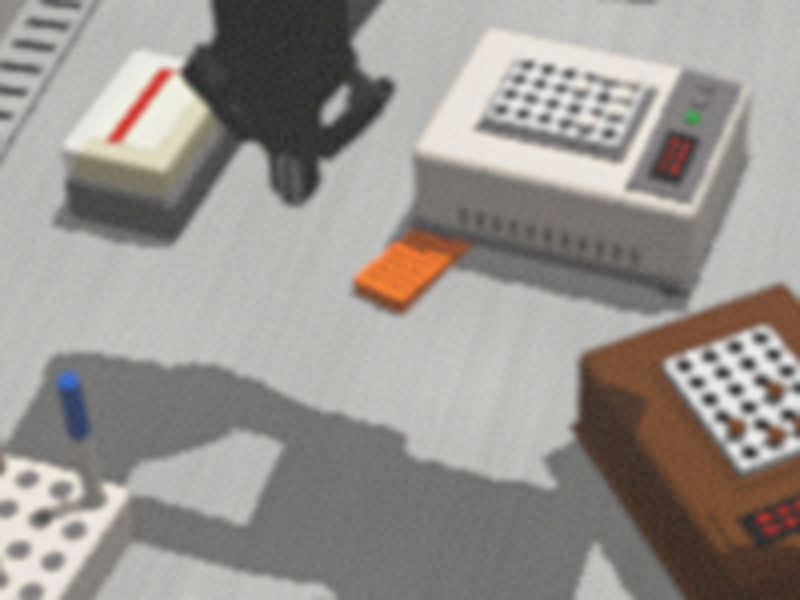

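View pics/top7c.png

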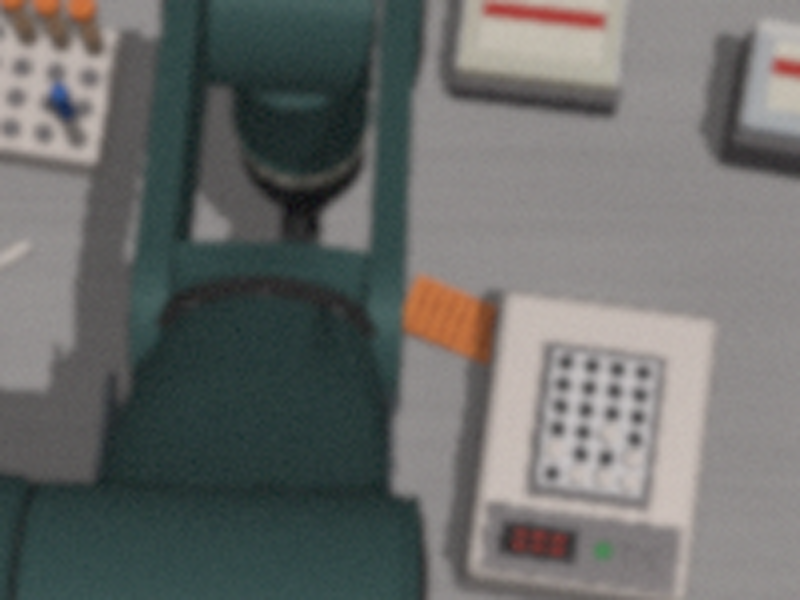

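The wedge sits under the rear-left corner. In the side view its thick end is at about crop (380,295), and the heater looks unmoved. I'll check the wedge's alignment from the visible corners.

```bash
python3 - <<'E'
from look import *
foot=np.array([.5857,-.0812])
for n,o,cs,z in(('side',(200,170),[(357,283),(403,303)],.014),('top',(230,130),[(420,275),(405,325)],.014)):
    P=[px2w(n,*(np.array(c)/4-.5+o),z=z)[:2] for c in cs]; m=(P[0]+P[1])/2; w=P[1]-P[0]
    h=np.array([w[1],-w[0]]);h/=np.linalg.norm(h); h=h if h[1]<0 else -h
    for hh in(h,np.array([np.cos(np.radians(-111.)),np.sin(np.radians(-111))])):
        v=foot-m; print(n,np.round(P,4),'hd',np.degrees(np.arctan2(hh[1],hh[0])).round(1),'foot along from thick',v@hh,'lat',hh[0]*v[1]-hh[1]*v[0])
E
```

```text
side [[ 0.6264 -0.0103]
 [ 0.5916  0.0015]] hd -108.8 foot along from thick 0.08022707560737344 lat 0.0026314146529827567
side [[ 0.6264 -0.0103]
 [ 0.5916  0.0015]] hd -111.0 foot along from thick 0.08006450773565571 lat 0.005743048374711263
top [[ 0.6315 -0.0151]
 [ 0.5953 -0.0051]] hd -105.4 foot along from thick 0.0759234158213428 lat -0.007746297863979346
top [[ 0.6315 -0.0151]
 [ 0.5953 -0.0051]] hd -111.0 foot along from thick 0.07631679151914021 lat -0.0003428305734652498
```

Emit:
apply_moves --pt "-0.4 -0.4 0.8 0.38 -0.15 0 -1" --pt "0 -0.35 1 0 0 0 -1" --pt "0 -0.3 1 0 0 0 -1" --pt "0 -0.3 1 0 0 0 -1" --pt "0 -0.2 1 0 0 0 -1" --pt "0 0 0.9 0 0 0 -1" --pt "0 0 0 0 0 0 -1"

```text
time_s: 12.05
tool_pos: [0.5677, -0.0858, 0.149]
tool_rot: [-75.5, 89.0, -172.3]
force: [-0.7, -0.2, 0.6]
opening: 0.0
```

```bash
python3 - <<'E'
from look import *
look('8',[.60,-.03,np.radians(-104)])
show([.588,-.078,.10],-96.2)
E
```

```text
t 12.05 tcp [ 0.5677 -0.0858  0.149 ] F [-0.7  -0.16  0.6 ] open 0.0 j [-15.2  23.9  94.3  -0.5  62.8  -8.2]
axes [[-0.018, 0.993, -0.119], [-0.002, -0.119, -0.993], [-1.0, -0.017, 0.005]]
side 294.0 [ 0.5968 -0.0533] -110.1 216.0
t 12.15 tcp [ 0.568  -0.0833  0.149 ] F [-0.06  0.57 -0.11] open 0.0002 j [-15.   23.9  94.3  -0.3  62.8  -8.1]
axes [[-0.018, 0.993, -0.118], [-0.001, -0.118, -0.993], [-1.0, -0.018, 0.003]]
turn rows*5deg for z yaw -96.2 [-0.113  0.032  0.203]
turn rows*5deg for z yaw 83.8 [35.885  0.318 -0.05 ]
shift/25mm now-axes [ 1.944  0.805 -0.312]
```

View pics/side8c.png

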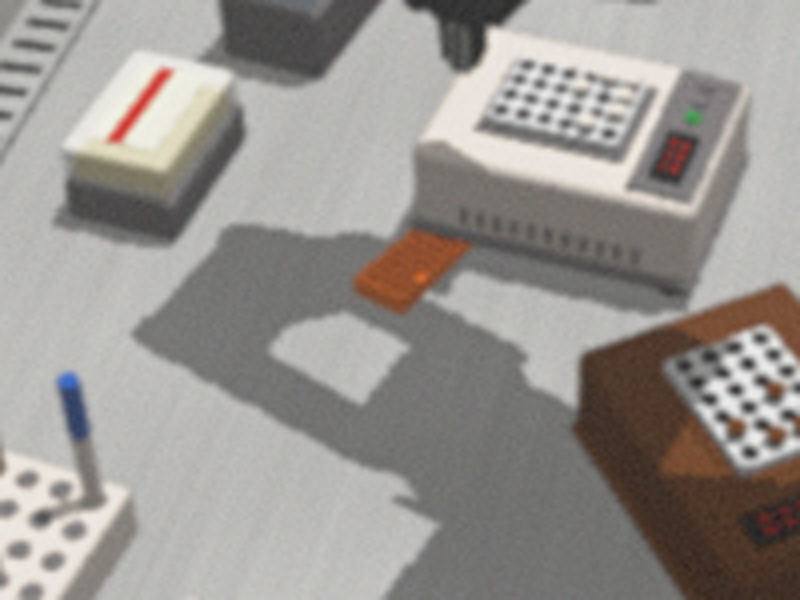

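Emit:
apply_moves --pt "0 0.8 -0.3 0 0 0.2 -1" --pt "0 0.1 0 0 0 0 -1" --pt "0.9 0 0 0 0 0 -1" --pt "0.7 0 0 0 0 0 -1" --pt "0 0 0 0 0 0 -1"

```text
time_s: 12.65
tool_pos: [0.5949, -0.0742, 0.1074]
tool_rot: [46.7, 89.8, -49.9]
force: [-0.7, -0.4, 0.8]
opening: -0.0001
```

```bash
python3 - <<'E'
from look import *
look('9',[.60,-.03,np.radians(-104)])
show([.588,-.078,.084],-96.2)
E
```

```text
t 12.65 tcp [ 0.5949 -0.0742  0.1074] F [-0.74 -0.36  0.84] open -0.0001 j [-13.6  28.   94.1  -0.1  57.7  -7. ]
axes [[0.002, 0.993, -0.115], [-0.003, -0.115, -0.993], [-1.0, 0.002, 0.002]]
side 296.0 [ 0.5945 -0.0579] -108.71 210.1
t 12.75 tcp [ 0.5961 -0.0747  0.1093] F [-0.18  0.03 -0.2 ] open -0.0002 j [-13.7  27.9  94.   -0.1  57.8  -7. ]
axes [[0.005, 0.993, -0.115], [-0.003, -0.115, -0.993], [-1.0, 0.005, 0.003]]
turn rows*5deg for z yaw -96.2 [-0.082  0.031 -0.06 ]
turn rows*5deg for z yaw 83.8 [35.918 -0.094 -0.048]
shift/25mm now-axes [ 1.01  -0.31   0.164]
```

View pics/side9c.png

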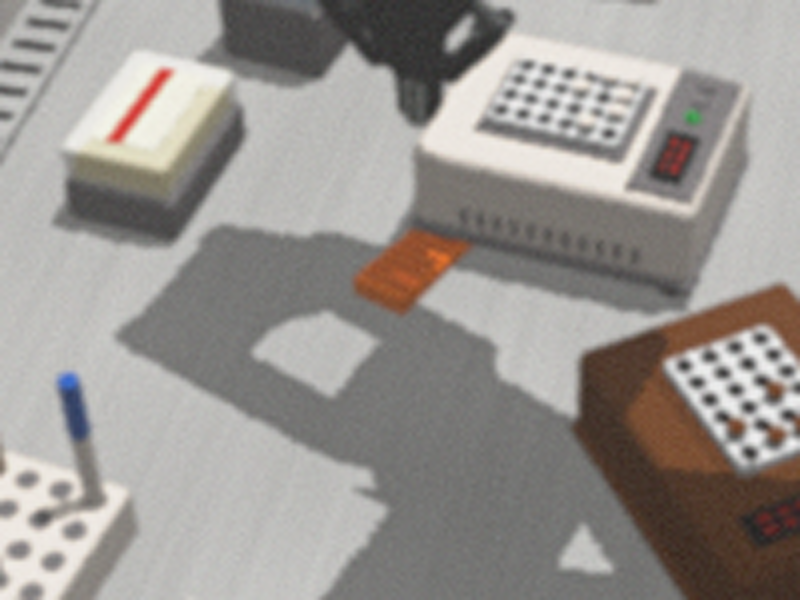

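Emit:
apply_moves --pt "0 -0.35 0.15 0 0 0 -1" --pt "0.5 0 0 0 0 0 -1" --pt "0.2 0 0 0 0 0 -1" --pt "0 0 0 0 0 0 -1"

```text
time_s: 13.15
tool_pos: [0.5879, -0.0776, 0.0931]
tool_rot: [70.3, 89.4, -26.2]
force: [-1.3, -0.2, -0.3]
opening: -0.0003
```

Emit:
apply_moves --pt "0.1 0 0 0 0 0 -1" --pt "0.1 0 0 0 0 0 -1"

```text
time_s: 13.35
tool_pos: [0.5882, -0.0778, 0.0881]
tool_rot: [71.3, 89.4, -25.2]
force: [-1.3, 0.2, 0.3]
opening: -0.0001
```

Emit:
apply_moves --pt "0.1 0 0 0 0 0 -1"

```text
time_s: 13.45
tool_pos: [0.5885, -0.0779, 0.0855]
tool_rot: [71.7, 89.4, -24.9]
force: [0.2, 0.7, -0.8]
opening: -0.0001
```

Emit:
apply_moves --pt "0.1 0 0 0 0 0 -1"

```text
time_s: 13.55
tool_pos: [0.5887, -0.0779, 0.0838]
tool_rot: [72.9, 89.4, -23.7]
force: [-7.9, 2.5, 30.2]
opening: -0.0001
```

Emit:
apply_moves --pt "0.08 0 0 0 0 0 -1"

```text
time_s: 13.65
tool_pos: [0.5887, -0.0779, 0.0838]
tool_rot: [72.6, 89.4, -24.0]
force: [-8.0, 1.6, 28.9]
opening: 0.0001
```

Emit:
apply_moves --pt "0.04 0 0 0 0 0 -1" --pt "0.04 0 0 0 0 0 -1" --pt "0.04 0 0 0 0 0 -1"

```text
time_s: 13.95
tool_pos: [0.5886, -0.0779, 0.0841]
tool_rot: [71.5, 89.3, -25.0]
force: [-3.2, 1.2, 9.1]
opening: 0.0002
```

```bash
cat > tilt.py <<'E'
from look import *
def tilt(f):
    z=np.load(f'pics/{f}.png.npz'); n=f.rstrip('0123456789'); P=hmap(n,z['d'])
    x,y=P[...,0]-.498,P[...,1]+.129; a=np.radians(-6.2); X=x*np.cos(a)+y*np.sin(a); Y=-x*np.sin(a)+y*np.cos(a)
    sel=(np.abs(X)<.092)&(np.abs(Y)<.067)&~((X>-.048)&(X<.072)&(np.abs(Y)<.05))&(np.abs(P[...,2]-.085)<.012)&(X>-.05)
    A=np.c_[X[sel],Y[sel],np.ones(sel.sum())]; b=P[...,2][sel]
    for _ in range(5):
        s=np.linalg.lstsq(A,b,rcond=None)[0]; k=np.abs(A@s-b)<.005; A,b=A[k],b[k]
    print(f,'tilt deg x,y',np.degrees(s[:2]).round(2),'h',s[2].round(4),len(b))
E
python3 - <<'E'
from tilt import *
look('10',[.60,-.03,np.radians(-104)])
for f in('side0','side7','side9','side10','top0','top7','top8'): tilt(f)
E
```

```text
t 13.95 tcp [ 0.5886 -0.0779  0.0841] F [-3.16  1.17  9.08] open 0.0002 j [-14.1  29.2  96.4  -0.2  53.8  -7.5]
axes [[0.011, 0.993, -0.114], [-0.005, -0.114, -0.993], [-1.0, 0.012, 0.004]]
side 295.0 [ 0.5917 -0.0648] -107.54 204.8
side0 tilt deg x,y [-0.01 -0.07] h 0.085 591
side7 tilt deg x,y [-0.25  0.02] h 0.0855 574
side9 tilt deg x,y [-0.12 -0.08] h 0.0852 538
side10 tilt deg x,y [-0.24 -0.09] h 0.0851 392
top0 tilt deg x,y [ 0.21 -0.14] h 0.0848 771
top7 tilt deg x,y [-0.52 -0.16] h 0.0854 816
top8 tilt deg x,y [-0.58  0.62] h 0.086 402
```

View pics/side10c.png

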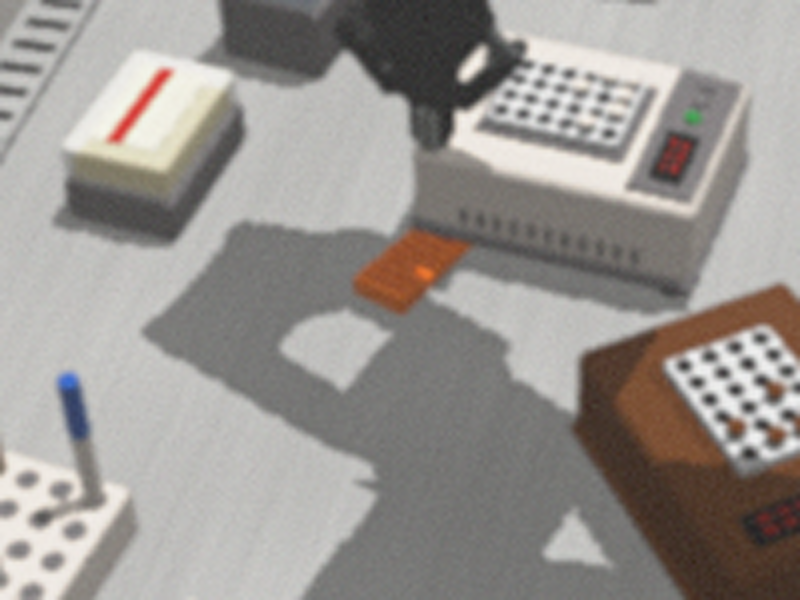

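Emit:
apply_moves --pt "-0.2 0 0 0 0 0 -1" --pt "-0.6 0 0 0 0 0 -1" --pt "-1 0 0 0 0 0 -1" --pt "-1 0 0 0 0 0 -1" --pt "-1 0 -0.5 0 0 0 -1" --pt "-0.5 -1 -1 0 0 0 -1" --pt "0 -1 -1 0 0 0 -1" --pt "0 -1 -1 0 0 0 -1"

```text
time_s: 14.85
tool_pos: [0.5265, 0.0172, 0.1958]
tool_rot: [76.9, 88.9, -19.9]
force: [0.5, 0.2, -0.6]
opening: 0.0001
```

Emit:
apply_moves --pt "0 -1 -1 0 0 0 -1" --pt "0 -1 -1 0 0 0 -1" --pt "0 0 -1 0 0 0 -1" --pt "0 0 -1 0 0 0 -1" --pt "0 0 0 0 0 0 -1" --pt "0 0 0 0 0 0 -1" --pt "0 0 0 0 0 0 -1"

```text
time_s: 15.55
tool_pos: [0.4833, 0.1285, 0.1961]
tool_rot: [79.9, 88.9, -16.8]
force: [0.4, 0.5, 0.5]
opening: 0.0002
```

```bash
python3 - <<'E'
from tilt import *
look('11',[.60,-.03,np.radians(-104)])
tilt('side11');tilt('top11')
b=np.load('pics/side7.png.npz')['im'];a=np.load('pics/side11.png.npz')['im'];o=np.load('pics/side0.png.npz')['im']
for nm,x,y,(r0,r1,c0,c1) in(('heater 0 vs 11',o,a,(178,215,315,390)),('wedge 7 vs 11',b,a,(226,250,285,320))):
    g=[cv2.cvtColor(i[r0:r1,c0:c1],cv2.COLOR_RGB2GRAY).astype(np.float32) for i in(x,y)]
    print(nm,cv2.phaseCorrelate(g[0],g[1],cv2.createHanningWindow((c1-c0,r1-r0),cv2.CV_32F)))
E
```

```text
t 15.55 tcp [0.4833 0.1285 0.1961] F [0.43 0.46 0.46] open 0.0002 j [  7.3  14.  101.9  -0.5  63.   14.2]
axes [[0.019, 0.993, -0.116], [-0.006, -0.116, -0.993], [-1.0, 0.019, 0.003]]
top 261.0 [ 0.604  -0.0342] -103.5 374.9
side 285.0 [ 0.6032 -0.0356] -111.05 237.1
side11 tilt deg x,y [-1.17  0.13] h 0.0847 107
top11 tilt deg x,y [-0.09 -0.32] h 0.085 817
heater 0 vs 11 ((0.4523270078294672, -0.031883486110473314), 0.3429856144587199)
wedge 7 vs 11 ((0.00604131208559977, 0.01812374872288558), 0.9564447673382582)
```

View pics/side11.png

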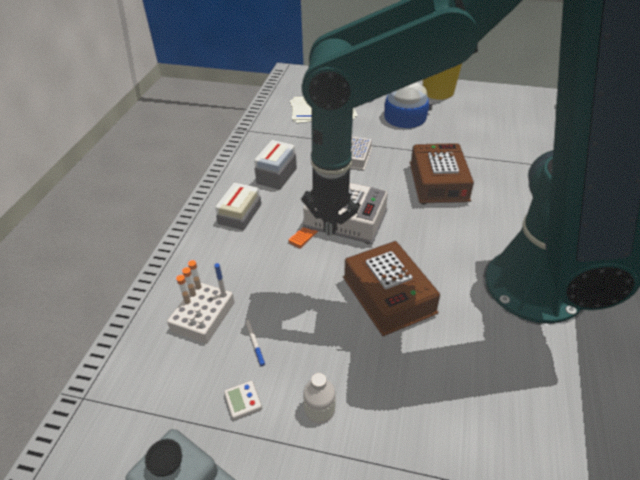

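View pics/top11.png

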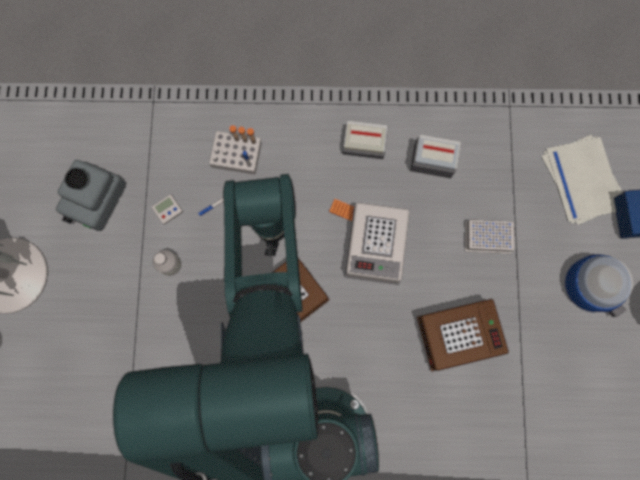

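```bash
python3 - <<'E'
from h import *
a=np.load('pics/top11.png.npz')['im'];o=np.load('pics/top0.png.npz')['im']
g=[cv2.cvtColor(i[195:275,340:410],cv2.COLOR_RGB2GRAY).astype(np.float32) for i in(o,a)]
print(cv2.phaseCorrelate(g[0],g[1],cv2.createHanningWindow((70,80),cv2.CV_32F)))
print(bot.sign_off())
E
```

```text
((0.20176165769361631, 0.039569461278155416), 0.9431497558951378)
the job is handed in; nothing more can be done
None
```

I pushed the orange wedge thin end first under the heater's short foot, pressed down on the corner above it, and handed the job in. The heater did not rock. I don't have a verdict: the hand-in reports none.

- **Pushing:** I used two fingertips on the thick end and stopped at about 14 N. That is above the 4–9 N given as snug.
- **Wedge position:** from the camera measurements the thin edge is about 40–44 mm past the foot's centre, against 37–40 mm for snug. The foot is within about 8 mm of the wedge's centre line. These positions are good to a few millimetres.
- **Pressing:** I pressed at the corner with about 30 N, easing to 9 N, for roughly 0.5 s. The fingertip did not sink, and the wedge did not move between the pictures before and after.
- **Heater:** it moved about 0.2 pixels in the top view, roughly 0.6 mm, since the start.
- **Level:** tilt readings from depth were noisy. Most were under 0.35°. Three disagreed: about 0.5° and 0.85° from the top view, and 1.2° from the last side view, where the hand hid most of the heater's top. The last top reading, in clear view, was about 0.3°.
- **Not checked directly:** I could not measure how hard the wedge bears on the foot once the hand was away.

The hand finished clear of everything, about 0.2 m up. The other things on the bench look unmoved in the last pictures.

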